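# Start the stirrer with a long light press of the round key

## Robot

A 6-joint arm with a two-finger parallel gripper is mounted at the origin on a cart in front of the work surface, level with it; the furniture and walls round the work are solid. World frame = base frame: x ahead of the robot, y to its left, z up, the work surface at z = 0. Lengths are in m, angles in degrees, forces in N, time in s.
With the tool pointing down it reaches from about 0.3 to 0.75 m from the base axis. Payload 8.5 kg.
Tool frame: the origin (TCP) lies between the finger pads; the fingertips stand ahead of it and the grasp point (between the pads) lies 8 mm behind it (env.tcp_to_tips is the z of the fingertips in the tool frame, in m); z points along the fingers, x is the direction in which the jaws open and shut, and the axes are right-handed (so a half turn about z gives the same grasp; the last joint's range is limited). The gripper opens to 85 mm and grips with 20 to 120 N. Pads are 22 mm wide; open, the fingers measure 114 mm over their backs; the gripper's body (76 mm by 85 mm) begins 54 mm behind the grasp point. The pads swing forward as they close: fully open they stand 13 mm farther back than shut.
Start: joints at [64.383, 21.807, 74.336, -0, 83.858, -12.336], TCP at [0.126, 0.535, 0.242] pointing down, gripper open.
Joint ranges: [-178.18, 178.18], [-50.72, 133.34], [12.68, 142.11], [-81.47, 261.47], [9.98, 163.14], [-165.26, 165.26]. Speed limits (degrees/s): [136.94, 136.94, 180, 180, 180, 180].

## Interface

Orientations are given as a 3x3 rotation matrix whose columns are the frame's x, y, z axes.
In Python, from rig import observe, viewer, env gives the robot as it stands.
- The arm moves only by the tool jog_arm, never from a script. Its arguments are lists of equal length, an entry for each row: "dr": the turn, a rotation vector about the tool's x, y, z in rad, a list of three; "slide": the shift along the tool's x, y, z in m, a list of three; "gripper": the opening, from -1 (shut) to 1 (fully open), so that 0 is half open. In form: {"dr": [[rx, ry, rz], ...], "slide": [[dx, dy, dz], ...], "gripper": [gripper, ...]}. A call has exactly 10 rows; each row shifts and turns the commanded pose from where the row before left it, along the tool's axes as they then stand; what a row does not reach is not made up. A row lasts 1/10 s, in which the tool goes at most 50 mm and 8.59 degrees, less where a joint would pass 70% of its speed; a pose out of reach is approached as far as the arm can. A call is refused whole if a number of a shift passes 0.05 or a number of a turn 0.15, either way. A call with a gripper value outside its range is refused whole. The fingers move at their own pace and stop on an object; "force" is the grip in N (left out, the last holds). Time passes only in rows, so rows that do not move let the fingers close, or fill a call up. It gives the time, the measured TCP pose, the force and the opening at its end, in the units of the state.
- observe(): the state, without advancing time (a new reading comes with each control period).
- viewer.get_image(name): name is "side" or "top" or "wrist"; returns a dict with "pixels" (400x640x3 uint8, blue, green, red), "camera_matrix" (3x3 intrinsics, pixels), "R" (3x3) and "t" (3): a world point X has camera coordinates R X + t. Camera axes: x right, y down, z forward; pixel columns grow to the right and rows downward; lengths in m; the calibration is good to about 2 mm. A picture is of the moment at which its call begins. There is no depth.
- env.close_job(): hands the job in, once; it reports no verdict.
The state is a dict: "time_s": time; "q": joint angles; "qvel": joint speeds; "joint_efforts": joint torques, N m; "position": TCP position; "tool_rot": TCP orientation; "ft_force": force on the tool from outside, world axes, zero at the start; "wrist_torque": the same for the moment, N m; "grip_width": finger opening in m.
Only numpy, scipy, OpenCV 4.12 (cv2) and the standard library are available. Lean on these libraries where they do the work, as an engineer would, in place of code of your own. Each camera call takes 0.05 s, during which the arm holds its last target.

## Task

Start the stirrer: press the round key on the grey control box lightly down with the fingertips and keep it down for two seconds, then let it come up and withdraw well clear of the box. Do not press the cross-shaped or the bar-shaped key, do not press hard, and leave the beaker, the petri dish and the stopper standing where they are.

Things in the scene. Friction and masses are not known exactly. Their poses are not given: they have to be found in the camera images.
- panel: Grey control box, 100 mm deep (its x), 190 mm wide (its y), 26 mm high, firm on the bench. Origin: centre of its underside; x points to the back edge with the blank green display strip, z up. Three white keys stand in one row across its top, 10 mm in front of its centre line, 64 mm apart; which shape stands at the left, middle or right differs each time.
- seat_round: The round key's unit: black bezel 46 mm square, 4 mm high, fixed on the box, with the round key in it, which stands 10 mm above the bezel. Origin: on the box's top, 14 mm straight under the key's top face. The other keys have the same bezels.
- key_round_top (a point): Centre of the top face of the ROUND key, a flat white disc 36 mm across; 40 mm above the bench when up.
- key_cross_top (a point): Centre of the top face of the CROSS-shaped key (a plus sign, two arms 38 by 12 mm); same height.
- key_bar_top (a point): Centre of the top face of the BAR-shaped key, 40 mm (along the panel's x) by 14 mm; same height.
- key_round (a joint): How far the round key is pressed straight down, in m: 0 up, 0.006 fully down. It is a spring key: about 1 N starts it and 5 N takes it fully down, against a hard stop; let go, it rises again. Counts as pressed beyond 0.002.
- key_cross (a joint): How far the cross key is pressed straight down, in m: 0 up, 0.006 fully down. It is a spring key: about 1 N starts it and 5 N takes it fully down, against a hard stop; let go, it rises again. Must stay below 0.0015.
- key_bar (a joint): How far the bar key is pressed straight down, in m: 0 up, 0.006 fully down. It is a spring key: about 1 N starts it and 5 N takes it fully down, against a hard stop; let go, it rises again. Must stay below 0.0015.
- stirrer: Slim round white stirrer plate behind the panel, 100 mm across, 14 mm high, firm on the bench; origin: centre of its underside. (Elsewhere: fixed black hoses arch up behind the bottle trays at the left, from 0.57 m ahead of the base, 0.3 to 0.5 m left, up to 0.5 m high; an arm that starts on the left should draw in towards its base before it swings across.)
- beaker: Empty clear glass beaker standing on the stirrer plate, loose, 74 mm across, 93 mm high; origin: centre of its underside, z up.
- petri: Closed petri dish lying loose on the bench in front of the panel's left half, 58 mm across, 15 mm high; origin: centre of its underside, z up.
- stopper: Rubber stopper standing loose on the bench in front of the panel's right half, 27 mm across, 30 mm high; origin: centre of its underside, z up.
Things that resemble listed ones, but are neither listed nor needed, are in the scene too. Leave any blue or purple look-alike of the beaker alone.

How it is judged (in metres and radians):
On the way:
1. the round key is pressed down and kept down by the fingers for two seconds (1.6 s count) (value of joint key_round above 0.002 m and contact force between the fingers and seat_round above 0.5 N), for 1.6 s.
At the end, for the whole second after the job is handed in: All three keys are up again (within 1 mm), the gripper is more than 7 cm away from the round key, and beaker, petri dish and stopper are within 10 mm of where they stood, upright (value of joint each of key_round, key_cross, key_bar below 0.001 m and distance of each of beaker, petri, stopper from where it was at the start of the episode below 0.01 m and angle between each of beaker, petri, stopper's own z axis and vertical below 0.15 rad and distance between the grasp point and key_round_top above 0.07 m); the robot touches nothing.
It fails at once if the cross key is pressed (more than 1.5 mm) (value of joint key_cross above 0.0015 m).
It fails at once if the bar key is pressed (more than 1.5 mm) (value of joint key_bar above 0.0015 m).
It fails at once if the fingers press the round key hard (over 20 N) (contact force between the arm and seat_round above 20 N).
It fails at once if the robot presses hard on the control box (over 20 N) (contact force between the arm and panel above 20 N).
It fails at once if the beaker, the petri dish or the stopper is shifted more than 10 mm, lifted or tipped (distance of any of beaker, petri, stopper from where it was at the start of the episode above 0.01 m or angle between any of beaker, petri, stopper's own z axis and vertical above 0.15 rad).
It also fails if it takes over 38 s, if anything falls off the work surface, if the arm or the gripper's body presses on something with over 40 N, if the wrist force passes 120 N, or if a joint passes its speed limit or range.

## Working session

There is one attempt and no reset: what is moved stays moved. The work goes in short steps, Python scripts to look and compute and a tool call to move; the robot and the scene stay as the last step left them, time stands still between calls to the robot, and variables do not carry over. Pictures are saved under pics/ and viewed, and the job is handed in when it is done.

Besides the shell and the picture viewer there is one more tool, called as name(argument=value, ...), one argument or row to a line, values as JSON. jog_arm: Moves the arm, as the interface text tells. Its arguments: {"type":"object","properties":{"dr":{"type":"array","items":{"type":"array","items":{"type":"number"}}},"slide":{"type":"array","items":{"type":"array","items":{"type":"number"}}},"gripper":{"type":"array","items":{"type":"number"}},"force":{"type":"number"}},"required":["dr","slide","gripper"]}

```bash
mkdir -p pics; python3 - <<'E'
from rig import observe, viewer, env
import cv2,pickle
s=observe();print(s['time_s'],s['position'],s['tool_rot'],s['grip_width'],s['ft_force'],env.tcp_to_tips)
d={}
for n in ['side','top']:
    im=viewer.get_image(n);d[n]=im;cv2.imwrite(f'pics/{n}0.png',im['pixels']);print(n,im['camera_matrix'],im['R'],im['t'])
pickle.dump(d,open('v0.pkl','wb'))
E
```

```text
0.0 [0.12621013 0.53503051 0.24169939] [[ 2.29703023e-01  9.73260549e-01 -6.51435507e-04]
 [ 9.73259673e-01 -2.29703717e-01 -1.34550183e-03]
 [-1.45916101e-03 -3.24950071e-04 -9.99998883e-01]] 0.0853931280647357 [ 0.34681914 -0.51798321  0.1808287 ] 0.011
side [[460.57164935   0.         319.2437357 ]
 [  0.         460.57164935 201.3928028 ]
 [  0.           0.           1.        ]] [[-0.52813629 -0.84908421 -0.01131643]
 [-0.68084955  0.43138198 -0.59190664]
 [ 0.50746029 -0.30490259 -0.80592708]] [0.11882461 0.50735391 0.55667382]
top [[390.40138864   0.         319.24978385]
 [  0.         390.40138864 200.62468915]
 [  0.           0.           1.        ]] [[-0.02055749 -0.99956529 -0.02113317]
 [-0.98308072  0.02405762 -0.18158617]
 [ 0.18201565  0.01704266 -0.98314793]] [-0.19420867  0.5417553   0.80625507]
```

View pics/side0.png

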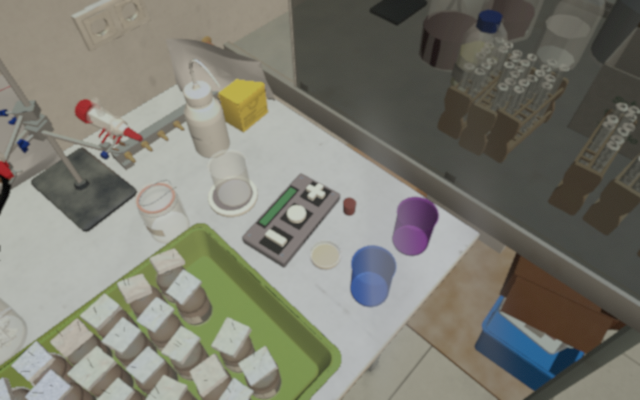

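View pics/top0.png

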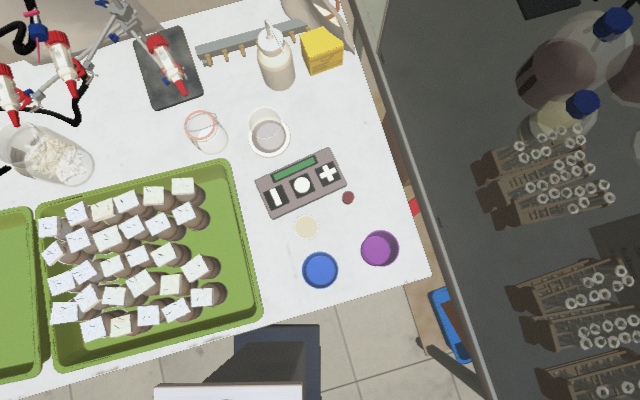

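Both views show the round key in the middle: (302,185) in top and (297,214) in side. The bar is left at (277,198) in top and the cross right at (328,174). I'll measure them and enlarge a crop to confirm.

```bash
cat > h.py <<'E'
import numpy as np,cv2,pickle
def ray(im,uv,z):
    K,R,t=im['camera_matrix'],im['R'],np.array(im['t'])
    d=R.T@np.linalg.inv(K)@np.array([uv[0],uv[1],1.]);c=-R.T@t
    return c+d*(z-c[2])/d[2]
def tri(a,ua,b,ub):
    P=[np.asarray(i['camera_matrix'])@np.c_[i['R'],i['t']] for i in (a,b)]
    X=cv2.triangulatePoints(P[0],P[1],np.array(ua,float).reshape(2,1),np.array(ub,float).reshape(2,1)).ravel();return X[:3]/X[3]
def blobs(im,box,lo,amin=40):
    x0,y0,x1,y1=box;g=im['pixels'][y0:y1,x0:x1]
    m=(g.min(2)>lo).astype(np.uint8)
    n,l,st,c=cv2.connectedComponentsWithStats(m)
    return [(c[i]+[x0,y0],st[i,4]) for i in range(1,n) if st[i,4]>amin]
E
python3 - <<'E'
from h import *
d=pickle.load(open('v0.pkl','rb'))
for n,box in (('top',(262,155,342,212)),('side',(250,178,335,258))):
    for lo in (150,):
        for c,a in blobs(d[n],box,lo): print(n,lo,c.round(1),a,ray(d[n],c,.04).round(4))
a=d['top']['pixels'][110:290,220:420];b=d['side']['pixels'][140:290,190:390]
A=cv2.resize(a,None,fx=3,fy=3,interpolation=2);cv2.imwrite('pics/ct.png',A)
cv2.imwrite('pics/cs.png',cv2.resize(b,None,fx=3,fy=3,interpolation=2))
E
```

```text
top 150 [277.7 161.9] 540 [ 0.6296 -0.1144  0.04  ]
top 150 [329.8 161.8] 197 [ 0.6268 -0.2317  0.04  ]
top 150 [327.5 172.6] 160 [ 0.6018 -0.226   0.04  ]
top 150 [313.4 192. ] 391 [ 0.5585 -0.1936  0.04  ]
top 150 [301.5 184.5] 207 [ 0.5762 -0.1675  0.04  ]
top 150 [275.2 196.5] 117 [ 0.5504 -0.1088  0.04  ]
top 150 [324.4 203.5] 612 [ 0.5319 -0.2175  0.04  ]
side 150 [264.9 194.1] 1103 [ 0.6442 -0.1372  0.04  ]
side 150 [320.6 186.2] 336 [ 0.603  -0.2387  0.04  ]
side 150 [296.2 212.7] 241 [ 0.5738 -0.1664  0.04  ]
side 150 [320.5 240.3] 1087 [ 0.4979 -0.1729  0.04  ]
side 150 [275.3 236.6] 149 [ 0.5483 -0.1078  0.04  ]
side 150 [255.2 254.1] 88 [ 0.5354 -0.0603  0.04  ]
```

View pics/ct.png

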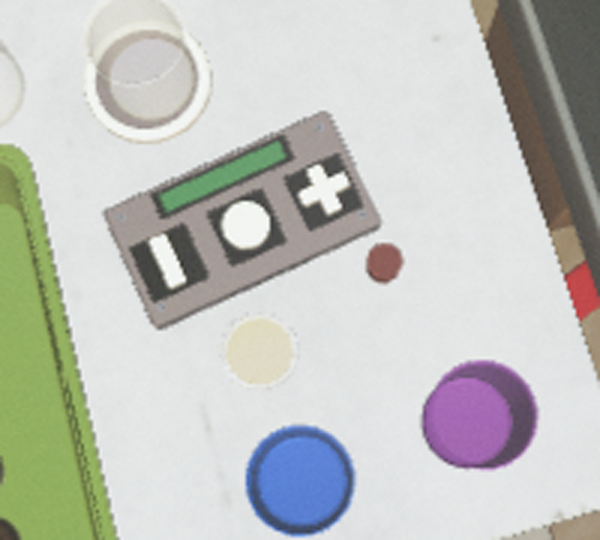

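View pics/cs.png

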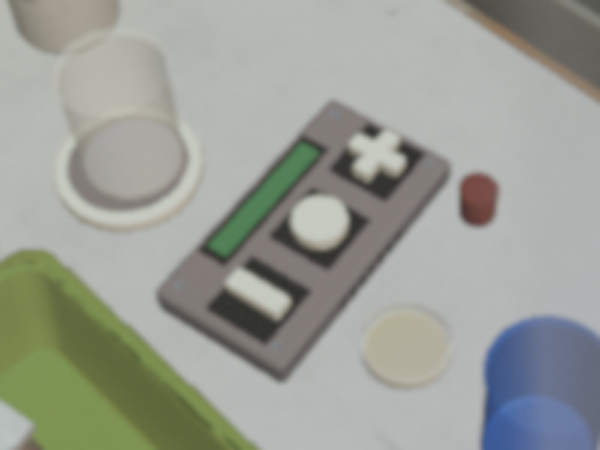

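The crops confirm it: the round disc is the middle key at top (301.5,184.5) and side (296,213). The bar is on its left and the cross on its right. The two views put the key at about (0.575, -0.167, 0.04). The box's x axis is turned about 24°. Next I'll shut the gripper and cross on a straight chord at z 0.24, which draws in towards the base midway.

jog_arm(
  dr=[
    [0,0,0],
    [0,0,0],
    [0,0,0],
    [0,0,0],
    [0,0,0],
    [0,0,0],
    [0,0,0],
    [0,0,0],
    [0,0,0],
    [0,0,0],
  ],
  slide=[
    [-0.015,0.015,0],
    [-0.029,0.03,0],
    [-0.029,0.03,0],
    [-0.029,0.03,0],
    [-0.029,0.03,0],
    [-0.029,0.03,0],
    [-0.029,0.03,0],
    [-0.029,0.03,0],
    [-0.029,0.03,0],
    [-0.015,0.015,0],
  ],
  gripper=[-1,-1,-1,-1,-1,-1,-1,-1,-1,-1],
  force=20,
)

```text
time_s: 1.1
position: [0.33, 0.216, 0.2422]
tool_rot: [[0.232, 0.973, -0.0], [0.973, -0.232, -0.0], [-0.0, -0.0, -1.0]]
ft_force: [-0.1, -0.1, 0.1]
grip_width: -0.0
```

jog_arm(
  dr=[
    [0,0,0],
    [0,0,0],
    [0,0,0],
    [0,0,0],
    [0,0,0],
    [0,0,0],
    [0,0,0],
    [0,0,0],
    [0,0,0],
    [0,0,0],
  ],
  slide=[
    [-0.02,0.02,0],
    [-0.03,0.031,0],
    [-0.03,0.031,0],
    [-0.03,0.031,0],
    [-0.03,0.031,0],
    [-0.03,0.031,0],
    [-0.03,0.031,0],
    [-0.03,0.031,0],
    [-0.03,0.031,0],
    [-0.02,0.02,0],
  ],
  gripper=[-1,-1,-1,-1,-1,-1,-1,-1,-1,-1],
)

```text
time_s: 2.1
position: [0.5458, -0.1229, 0.2416]
tool_rot: [[0.231, 0.973, -0.001], [0.973, -0.231, 0.0], [-0.0, -0.001, -1.0]]
ft_force: [-0.3, 0.7, -0.1]
grip_width: 0.0001
```

jog_arm(
  dr=[
    [0,0,0.1],
    [0,0,0.1],
    [0,0,0.1],
    [0,0,0.1],
    [0,0,0.1],
    [0,0,0.1],
    [0,0,0.1],
    [0,0,0.1],
    [0,0,0.12],
    [0,0,0],
  ],
  slide=[
    [0,0,0],
    [0,0,0],
    [0,0,0],
    [0,0,0],
    [0,0,0],
    [0,0,0],
    [0,0,0],
    [0,0,0],
    [0,0,0],
    [0,0,0],
  ],
  gripper=[-1,-1,-1,-1,-1,-1,-1,-1,-1,-1],
)

```text
time_s: 3.1
position: [0.5448, -0.1204, 0.242]
tool_rot: [[0.914, 0.406, -0.001], [0.406, -0.914, 0.0], [-0.001, -0.001, -1.0]]
ft_force: [-0.5, -0.0, -0.1]
grip_width: -0.0002
```

```bash
python3 - <<'E'
from h import *
from rig import observe, viewer, env
s=observe();R=np.array(s['tool_rot']);p=np.array(s['position']);print(s['time_s'],p,R.round(3),s['ft_force'])
d=pickle.load(open('v0.pkl','rb'))
X=tri(d['top'],(301.5,184.5),d['side'],(296.2,212.7));print('tri',X)
for n in ('bar',):pass
im=viewer.get_image('wrist');cv2.imwrite('pics/w1.png',im['pixels']);pickle.dump(im,open('w1.pkl','wb'))
im=viewer.get_image('top');cv2.imwrite('pics/t1.png',im['pixels'])
print('beaker',ray(d['top'],(269,138),.014)[:2],'petri',ray(d['top'],(306.5,227),.015)[:2])
t=np.array([.575,-.167,p[2]]);print('tool delta',R.T@(t-p))
E
```

```text
3.1 [ 0.54477559 -0.12036222  0.24197936] [[ 0.914  0.406 -0.001]
 [ 0.406 -0.914  0.   ]
 [-0.001 -0.001 -1.   ]] [-0.4757911  -0.02358337 -0.13404719]
tri [ 0.5767734  -0.16753194  0.03560352]
beaker [ 0.69600362 -0.09074129] petri [ 0.48376414 -0.17592022]
tool delta [ 8.69301160e-03  5.48910512e-02 -3.70407977e-05]
```

View pics/w1.png

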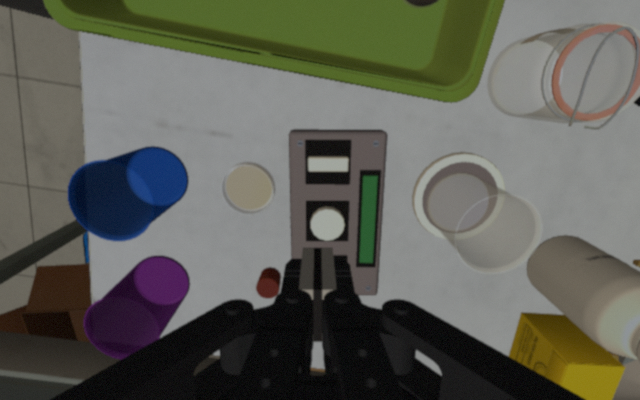

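View pics/t1.png

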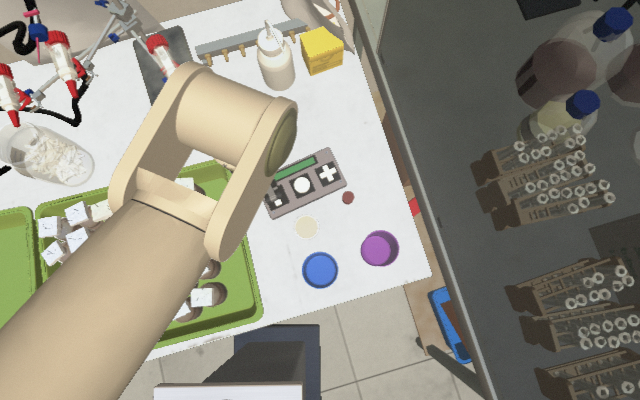

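```bash
python3 - <<'E'
from h import *
from rig import observe
s=observe();R=np.array(s['tool_rot']);p=np.array(s['position']);print(s['q'])
w=pickle.load(open('w1.pkl','rb'))
c=-np.array(w['R']).T@w['t'];print('cam in tool',R.T@(c-p))
for b,a in blobs(w,(293,135,383,248),150): print(b.round(1),a,ray(w,b,.04).round(4))
# finger knob widths
E
```

```text
[-2.46155074e+01  2.26350885e+01  7.30478676e+01 -1.72868539e-03
  8.43457997e+01 -4.88014101e+01]
cam in tool [ 0.00085869 -0.07779646 -0.1319899 ]
[327.4 164.2] 384 [ 0.5514 -0.1086  0.04  ]
[326.8 224.4] 698 [ 0.5772 -0.1668  0.04  ]
```

The wrist view shows the round key at (327,224), giving (0.577, -0.167). That agrees with the fixed cameras. The beaker is about 83 mm clear of the key axis at its nearest edge, so this hand orientation is safe. I'll move over the key and then down to hover above it.

jog_arm(
  dr=[
    [0,0,0],
    [0,0,0],
    [0,0,0],
    [0,0,0],
    [0,0,0],
    [0,0,0],
    [0,0,0],
    [0,0,0],
    [0,0,0],
    [0,0,0],
  ],
  slide=[
    [0.003,0.018,0],
    [0.004,0.02,0],
    [0.0026,0.0173,0],
    [0,0,0.02],
    [0,0,0.035],
    [0,0,0.035],
    [0,0,0.035],
    [0,0,0.025],
    [0,0,0.015],
    [0,0,0],
  ],
  gripper=[-1,-1,-1,-1,-1,-1,-1,-1,-1,-1],
)

```text
time_s: 4.2
position: [0.5752, -0.1666, 0.0751]
tool_rot: [[0.913, 0.409, -0.004], [0.409, -0.913, 0.002], [-0.003, -0.004, -1.0]]
ft_force: [0.1, 0.9, -0.2]
grip_width: -0.0001
```

```bash
python3 - <<'E'
from h import *
from rig import observe, viewer, env
s=observe();R=np.array(s['tool_rot']);p=np.array(s['position']);print(s['time_s'],p,s['ft_force'],'tips z',(p+R[:,2]*env.tcp_to_tips))
t=np.array([.576,-.167,p[2]]);print('tool delta',R.T@(t-p))
a=viewer.get_image('side')['pixels'][140:290,190:390];b=viewer.get_image('wrist')['pixels']
cv2.imwrite('pics/s2.png',cv2.resize(a,None,fx=3,fy=3,interpolation=2));cv2.imwrite('pics/w2.png',b)
E
```

```text
4.2 [ 0.57520793 -0.16655293  0.07513872] [ 0.05245859  0.88495892 -0.17566079] tips z [ 0.57516304 -0.16652993  0.06413884]
tool delta [ 5.39971475e-04  7.31892527e-04 -4.16633267e-06]
```

View pics/s2.png

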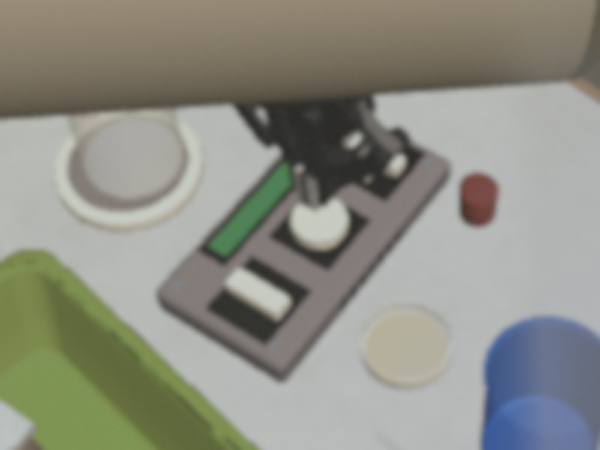

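View pics/w2.png

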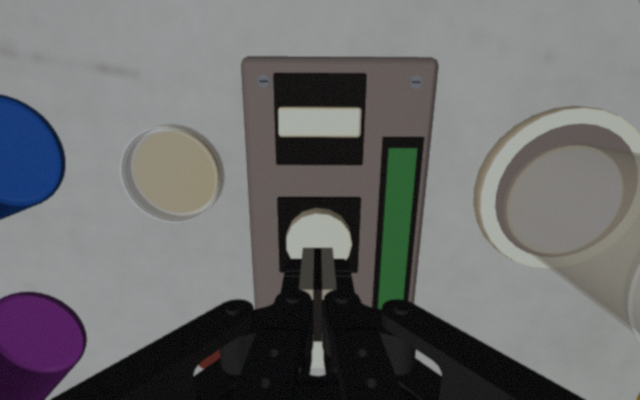

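The tips hang centred over the round key, about 24 mm above it (side crop (318,215), wrist view (318,240)). The cross and bar keys, beaker and stopper are clear. Now I'll descend to just above the key.

jog_arm(
  dr=[
    [0,0,0],
    [0,0,0],
    [0,0,0],
    [0,0,0],
    [0,0,0],
    [0,0,0],
    [0,0,0],
    [0,0,0],
    [0,0,0],
    [0,0,0],
  ],
  slide=[
    [0,0,0.004],
    [0,0,0.005],
    [0,0,0.004],
    [0,0,0.003],
    [0,0,0.002],
    [0,0,0.001],
    [0,0,0],
    [0,0,0],
    [0,0,0],
    [0,0,0],
  ],
  gripper=[-1,-1,-1,-1,-1,-1,-1,-1,-1,-1],
)

```text
time_s: 5.3
position: [0.5762, -0.167, 0.0584]
tool_rot: [[0.913, 0.407, 0.0], [0.407, -0.913, -0.0], [0.0, 0.0, -1.0]]
ft_force: [0.4, 0.3, -0.5]
grip_width: -0.0
```

jog_arm(
  dr=[
    [0,0,0],
    [0,0,0],
    [0,0,0],
    [0,0,0],
    [0,0,0],
    [0,0,0],
    [0,0,0],
    [0,0,0],
    [0,0,0],
    [0,0,0],
  ],
  slide=[
    [0,0,0.001],
    [0,0,0.001],
    [0,0,0.001],
    [0,0,0.001],
    [0,0,0.001],
    [0,0,0.001],
    [0,0,0],
    [0,0,0],
    [0,0,0],
    [0,0,0],
  ],
  gripper=[-1,-1,-1,-1,-1,-1,-1,-1,-1,-1],
)

```text
time_s: 6.3
position: [0.5762, -0.167, 0.0524]
tool_rot: [[0.914, 0.407, 0.0], [0.407, -0.914, -0.0], [0.0, 0.0, -1.0]]
ft_force: [0.2, 0.2, 0.3]
grip_width: -0.0004
```

jog_arm(
  dr=[
    [0,0,0],
    [0,0,0],
    [0,0,0],
    [0,0,0],
    [0,0,0],
    [0,0,0],
    [0,0,0],
    [0,0,0],
    [0,0,0],
    [0,0,0],
  ],
  slide=[
    [0,0,0.001],
    [0,0,0.001],
    [0,0,0.001],
    [0,0,0],
    [0,0,0],
    [0,0,0],
    [0,0,0],
    [0,0,0],
    [0,0,0],
    [0,0,0],
  ],
  gripper=[-1,-1,-1,-1,-1,-1,-1,-1,-1,-1],
)

```text
time_s: 7.3
position: [0.5762, -0.1671, 0.0494]
tool_rot: [[0.913, 0.407, 0.0], [0.407, -0.913, -0.0], [0.0, 0.0, -1.0]]
ft_force: [0.3, 0.3, 0.9]
grip_width: -0.0001
```

jog_arm(
  dr=[
    [0,0,0],
    [0,0,0],
    [0,0,0],
    [0,0,0],
    [0,0,0],
    [0,0,0],
    [0,0,0],
    [0,0,0],
    [0,0,0],
    [0,0,0],
  ],
  slide=[
    [0,0,0.001],
    [0,0,0.001],
    [0,0,0],
    [0,0,0],
    [0,0,0],
    [0,0,0],
    [0,0,0],
    [0,0,0],
    [0,0,0],
    [0,0,0],
  ],
  gripper=[-1,-1,-1,-1,-1,-1,-1,-1,-1,-1],
)

```text
time_s: 8.3
position: [0.5762, -0.167, 0.0474]
tool_rot: [[0.913, 0.407, 0.0], [0.407, -0.913, -0.0], [0.0, 0.0, -1.0]]
ft_force: [-0.1, 0.2, 4.1]
grip_width: -0.0001
```

```bash
python3 - <<'E'
from h import *
from rig import observe, viewer, env
s=observe();print(s['time_s'],s['position'],s['ft_force'])
for i in range(3):
    im=viewer.get_image('wrist');s=observe();print(s['time_s'],s['position'][2],s['ft_force'])
cv2.imwrite('pics/w3.png',cv2.resize(im['pixels'][120:330,200:440],None,fx=3,fy=2.8,interpolation=2)[:600])
E
```

```text
8.3 [ 0.57622105 -0.16704134  0.04735377] [-0.1096107   0.24113289  4.12819793]
8.35 0.047349671056956075 [ 0.1993078  -0.16237186  3.98898084]
8.4 0.04735093602547353 [ 0.96168419 -0.37166409  3.2287654 ]
8.45 0.047342516624747 [-0.46357114 -0.05303688  2.7727795 ]
```

View pics/w3.png

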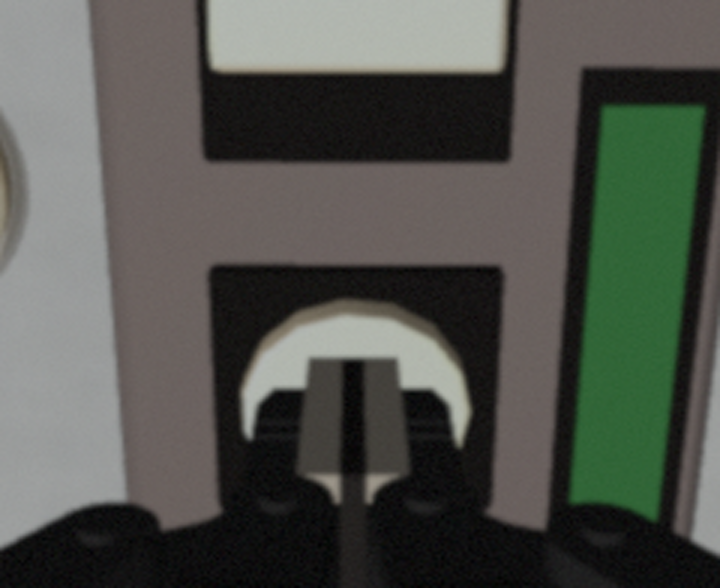

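The tips sit on the middle of the round key, at (350,400) in the crop. Force is about 3.5 N and travel about 3.7 mm, so the key is down and short of its stop. I'll go 0.5 mm deeper for margin and hold.

jog_arm(
  dr=[
    [0,0,0],
    [0,0,0],
    [0,0,0],
    [0,0,0],
    [0,0,0],
    [0,0,0],
    [0,0,0],
    [0,0,0],
    [0,0,0],
    [0,0,0],
  ],
  slide=[
    [0,0,0.0005],
    [0,0,0],
    [0,0,0],
    [0,0,0],
    [0,0,0],
    [0,0,0],
    [0,0,0],
    [0,0,0],
    [0,0,0],
    [0,0,0],
  ],
  gripper=[-1,-1,-1,-1,-1,-1,-1,-1,-1,-1],
)

```text
time_s: 9.45
position: [0.5762, -0.167, 0.0468]
tool_rot: [[0.914, 0.407, 0.0], [0.407, -0.914, -0.0], [0.0, 0.0, -1.0]]
ft_force: [-0.2, -0.5, 3.5]
grip_width: -0.0002
```

jog_arm(
  dr=[
    [0,0,0],
    [0,0,0],
    [0,0,0],
    [0,0,0],
    [0,0,0],
    [0,0,0],
    [0,0,0],
    [0,0,0],
    [0,0,0],
    [0,0,0],
  ],
  slide=[
    [0,0,0],
    [0,0,0],
    [0,0,0],
    [0,0,0],
    [0,0,0],
    [0,0,0],
    [0,0,0],
    [0,0,0],
    [0,0,0],
    [0,0,0],
  ],
  gripper=[-1,-1,-1,-1,-1,-1,-1,-1,-1,-1],
)

```text
time_s: 10.45
position: [0.5762, -0.167, 0.0468]
tool_rot: [[0.913, 0.407, 0.0], [0.407, -0.913, -0.0], [0.0, 0.0, -1.0]]
ft_force: [1.4, -0.8, 3.7]
grip_width: -0.0002
```

jog_arm(
  dr=[
    [0,0,0],
    [0,0,0],
    [0,0,0],
    [0,0,0],
    [0,0,0],
    [0,0,0],
    [0,0,0],
    [0,0,0],
    [0,0,0],
    [0,0,0],
  ],
  slide=[
    [0,0,0],
    [0,0,-0.001],
    [0,0,-0.003],
    [0,0,-0.01],
    [0,0,-0.02],
    [0,0,-0.03],
    [0,0,-0.03],
    [0,0,-0.03],
    [0,0,-0.02],
    [0,0,-0.01],
  ],
  gripper=[-1,-1,-1,-1,-1,-1,-1,-1,-1,-1],
)

```text
time_s: 11.45
position: [0.5762, -0.167, 0.203]
tool_rot: [[0.913, 0.407, 0.002], [0.407, -0.913, -0.001], [0.001, 0.002, -1.0]]
ft_force: [0.2, -0.3, -0.4]
grip_width: 0.0001
```

jog_arm(
  dr=[
    [0,0,0],
    [0,0,0],
    [0,0,0],
    [0,0,0],
    [0,0,0],
    [0,0,0],
    [0,0,0],
    [0,0,0],
    [0,0,0],
    [0,0,0],
  ],
  slide=[
    [0,-0.01,-0.02],
    [-0.01,-0.02,0],
    [-0.02,-0.02,0],
    [-0.02,-0.02,0],
    [-0.02,-0.02,0],
    [-0.01,-0.01,0],
    [0,0,0],
    [0,0,0],
    [0,0,0],
    [0,0,0],
  ],
  gripper=[-1,-1,-1,-1,-1,-1,-1,-1,-1,-1],
)

```text
time_s: 12.45
position: [0.4629, -0.1085, 0.2205]
tool_rot: [[0.914, 0.407, -0.0], [0.407, -0.914, 0.0], [-0.0, -0.0, -1.0]]
ft_force: [-0.2, 0.3, 0.5]
grip_width: -0.0004
```

```bash
python3 - <<'E'
from h import *
from rig import observe, viewer, env
s=observe();print(s['time_s'],s['position'],s['ft_force'],np.abs(s['qvel']).max())
d=pickle.load(open('v0.pkl','rb'))
for n,(x0,y0,x1,y1) in (('side',(190,140,390,290)),('top',(220,110,420,290))):
    im=viewer.get_image(n)['pixels'];df=cv2.absdiff(im,d[n]['pixels']).max(2)[y0:y1,x0:x1]
    A=im[y0:y1,x0:x1];B=cv2.cvtColor((df>40).astype(np.uint8)*255,cv2.COLOR_GRAY2BGR)
    cv2.imwrite(f'pics/{n}4.png',cv2.resize(np.hstack([A,B]),None,fx=2,fy=2,interpolation=2))
E
```

```text
12.45 [ 0.46289027 -0.10847669  0.22049936] [-0.18200272  0.26037221  0.46881896] 0.3523054981849533
```

View pics/side4.png

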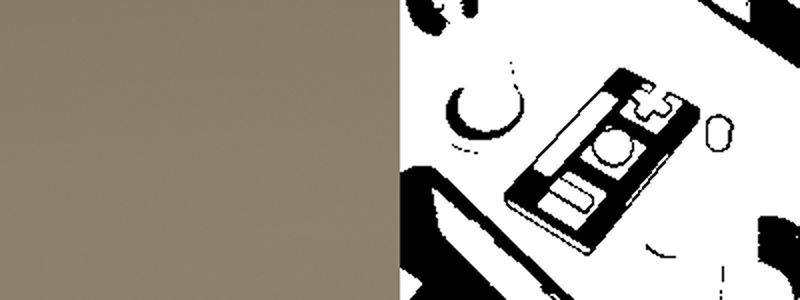

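View pics/top4.png

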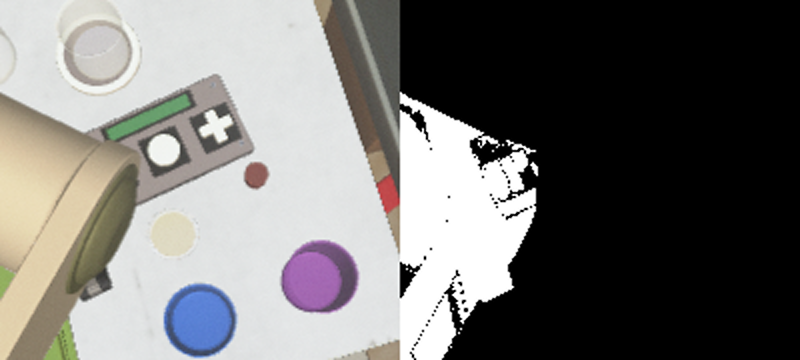

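The top view shows no change at the beaker, petri dish, stopper, round key or cross key. The arm hides the bar key there, and it fills the side crop. The hand is about 0.2 m from the key and touching nothing, so I'm handing in.

```bash
python3 -c "
from rig import env
env.close_job()"
```

```text
the job is handed in; nothing more can be done
```

I pressed the round (middle) key with shut fingertips and held it down for about 3 s. I then let it rise, withdrew to about 0.2 m from it and handed the job in at about 12.5 s of the 38 s limit.

- **Press:** the wrist force read about 3 to 4 N during the hold. The fingertip height puts the travel at about 3.6 to 4.2 mm of the 6 mm, so the key was past the 2 mm mark and short of its stop. Peak force was not recorded; I only read it at the end of each call and in a few samples.
- **Withdrawal:** the wrist force returned to about zero (within 0.5 N, which is noise).
- **Final check:** comparing the top view before and after showed no change at the beaker, petri dish, stopper, round key or cross key.
- **Not confirmed:** the arm hid the bar key in that last top view and blocked the side view completely. The fingers never went near the bar key, but I have no final picture of it.

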